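# Spring check with the tension gauge on a sampler carousel

### The arm

A 6-joint arm with a two-finger parallel gripper is mounted at the origin on the work surface. World frame = base frame: x ahead of the robot, y to its left, z up, the work surface at z = 0. Lengths are in m, angles in rad, forces in N, time in s.
With the tool pointing down it reaches from about 0.25 to 0.8 m from the base axis. Payload 3.9 kg.
Tool frame: the origin (TCP) lies between the finger pads, 19 mm behind the fingertips; this is the grasp point; z points along the fingers, y is the line along which they close (so a half turn about z gives the same grasp; the last joint's range is limited). The gripper opens to 85 mm and grips with 20 to 120 N. Pads are 22 mm wide; open, the fingers measure 114 mm over their backs; the gripper's body (76 mm by 85 mm) begins 54 mm behind the grasp point. The pads swing forward as they close: fully open they stand 13 mm farther back than shut.
Start: joints at [1.284, 0.26, -0.138, 1.173, 0, 1.571], TCP at [0.149, 0.504, 0.25] pointing down, gripper open.
Joint ranges: [-2.78, 2.78], [-0.83, 1.72], [-1.28, 1.37], [-1.9, 2.12], [-1.57, 1.48], [-3.14, 3.14]. Speed limits (rad/s): [2.57, 2.57, 3.14, 3.14, 3.14, 3.14].

### API

Orientations are given as [roll, pitch, yaw] about the fixed x, y, z axes, in that order (R = Rz(yaw) Ry(pitch) Rx(roll)).
In Python, from rig import r gives the robot as it stands.
- The arm moves only by the tool drive_tool, never from a script. Its argument "increments" is a list of rows, each a list of 3 entries, a list of its own where there are three numbers: the shift along the tool's x, y, z in units of 3 cm (1.0 is 3 cm), then the turn, a rotation vector about the tool's x, y, z in units of 4 degrees (1.0 is 4 degrees), then the opening, from 0 (shut) to 1 (fully open). A call has 1 to 8 rows; each row shifts and turns the commanded pose from where the row before left it, along the tool's axes as they then stand; what a row does not reach is not made up. A row lasts 1/10 s, in which the tool goes at most 50 mm and 8.59 degrees, less where a joint would pass 70% of its speed; a pose out of reach is approached as far as the arm can. A call with a number of a shift or a turn outside -1 to 1 is refused whole. A call with a gripper value outside its range is refused whole. The fingers move at their own pace and stop on an object; "squeeze" is the grip in N (left out, the last holds). Time passes only in rows, so rows that do not move let the fingers close. It gives the time, the measured TCP pose, the force, the opening and the grip force at its end, in the units of the state.
- r.sense(): the state, without advancing time (a new reading comes with each control period).
- r.camera(name): name is "scene" or "top" or "wrist"; returns a dict with "img" (420x560x3 uint8, blue, green, red), "fovy" (degrees; the focal length in pixels is half the picture's height over the tangent of half this angle, whatever the lens; pixels are square), "cx", "cy" (the principal point, pixels), "D" ([k1, k2, p1, p2, k3] as OpenCV has them; the pictures are not rectified), "rvec" (rotation vector, rad) and "tvec" (3), from world to camera coordinates, as OpenCV has them. Camera axes: x right, y down, z forward; pixel columns grow to the right and rows downward; lengths in m; the calibration is good to about 2 mm. A picture is of the moment at which its call begins. There is no depth.
- r.job_done(): hands the job in; it is judged then, once.
Trained networks look in the newest picture that a camera, given by its name, has taken for a name from the list of things; names that differ only in an ending like _2 or _b are one class to them, and where a whole thing is asked for, a point or a joint stands for the part that bears it (a point fixed in the world has none). Each returns a list of dicts, best first, with "p" (0 to 1); they miss things now and then, are a little off and sometimes report something else, mostly with a low value. They report only what shows in the picture. A call takes as long as a camera call.
- r.cut_out(label, camera): "region" (420x560 bool, what is visible of it) and "box" ([centre column, centre row, width, height] in pixels, round what is visible of it).
- r.place_of(label, camera): "pixel" ([row, column] in pixels: a listed point, or the origin of a listed thing).
The state is a dict: "time_s": time; "joint_positions": joint angles; "joint_vel": joint speeds; "joint_efforts": joint torques, N m; "tcp_pos": TCP position; "orientation": TCP orientation; "force": force on the tool from outside, world axes, zero at the start; "moment": the same for the moment, N m; "gripper_width": opening from 0.0 (shut) to 1.0 (fully open); "grasp_force": force on a finger pad.
Only numpy, scipy, OpenCV 4.12 (cv2) and the standard library are available. Lean on these libraries where they do the work, as an engineer would, in place of code of your own. Each camera call takes 0.05 s, during which the arm holds its last target. There are 200 camera calls.

### The job

Do the spring check on the laboratory sampler: turn the carousel, for instance by its upright steel peg, until the leaning tension gauge clicks into the stop at the steel index fin. Then pull the gauge's T-handle out along its stem until the drag pointer stands between the two tabs of the marker, without overshooting (the pointer does not come back), and ease the handle gently fully home, so that the pointer stays between the tabs. Leave the tube rack, the bottle and the jar where they are.

Things in the scene. Friction and masses are not known exactly. Their poses are not given: they have to be found in the camera images.
- sampler: The sampler's low black base, fixed to the bench: a disc 330 mm across and 30 mm high with a squared back (195 mm from the centre, with a block 75 mm high). A few white-capped tubes (103 mm above the bench) stand in the carousel's rim. Origin: centre of the underside, on the carousel's axis. Its -x axis points to the front, where the index fin stands; z is up.
- index (a point): Top of the small steel index fin (8 mm wide, 14 mm deep, 76 mm above the bench) at the front edge of the base, 156 mm from the carousel's axis.
- carousel (a joint): Turn of the grey carousel disc (280 mm across, its top 55 mm above the bench) about its vertical axis, rad, counter-clockwise from above positive. 0 = the gauge leans exactly over the index fin. It clicks into a stop every 30 degrees (0.524 rad) and starts 0.4 to 1.6 rad counter-clockwise of 0, in a stop or, rarely, balanced between two. It takes about 4 N at the peg.
- turn_peg (a point): Centre of the top of the upright steel turning peg, 16 mm in diameter and 60 mm tall, which stands on the carousel 112 mm from its axis, 100 degrees clockwise (seen from above) from the gauge; its top is 115 mm above the bench.
- gauge (a point): The tension gauge, bolted to the middle of the carousel and turning with it: a black housing 26 x 36 x 110 mm which leans outwards 35 degrees from vertical. Its z axis is the pulling direction (up and outwards), its x axis points up and away from the fin, out of the aluminium scale plate, its y axis is level. Origin: on its axis at the foot; the housing fills z 30 to 140 mm.
- grip (a point): Centre of the flat black T-handle, 96 mm wide (gauge y), 12 mm thick (gauge x) and 30 mm long (gauge z), 192 mm up the gauge's axis when home. Below it a bare steel stem 10 mm thick shows for 37 mm down to the housing. To pull it squarely, grip the 12 mm thickness with the tool pointing down along the gauge's axis.
- handle (a joint): How far the T-handle is pulled out along the gauge's z axis, m: 0 = fully home, stop at 0.065. A spring pulls it home: about 3.5 N at first, rising by 1.1 N per 10 mm.
- pointer (a joint): Where the drag pointer stands, m: it starts at 0, is pushed ahead of the handle's slide (handle pulled 20 mm = pointer at 20 mm, within about 1 mm) and stays at the farthest place when the handle goes back. It cannot be touched.
- pointer_tip (a point): Middle of the drag pointer, a black bar 4 mm thick lying level across the scale plate.
- marker (a joint): Where the marker is clamped on the scale, m (same scale as the pointer: equal values mean that the pointer is in the middle of the gap). It differs from start to start and cannot be moved.
- marker_gap (a point): Middle of the gap between the marker's two tabs: a black U-shaped clip at the side of the scale plate, its two level tabs 14 mm apart; the pointer's end passes between them.
- rack: Bystander: black tube rack 90 x 170 x 48 mm with six white-capped tubes up to 97 mm, loose on the bench. Origin: centre of its underside.
- bottle: Bystander: white plastic bottle 64 mm across, 150 mm tall, loose. Origin: centre of its underside.
- jar: Bystander: amber jar 60 mm across, 75 mm tall, loose. Origin: centre of its underside.

How it is judged:
By the outcome, as a careful person would: the job done as asked, in the order asked, and still so for the second after the job is handed in, with the robot touching nothing.
It also fails if it takes over 58 s, if anything falls off the work surface, if the arm or the gripper's body presses on something with over 40 N, if the wrist force passes 120 N, or if a joint passes its speed limit or range.

## Working session

There is one attempt and no reset: what is moved stays moved. The work goes in short steps, Python scripts to look and compute and a tool call to move; the robot and the scene stay as the last step left them, time stands still between calls to the robot, and variables do not carry over. Pictures are saved under pics/ and viewed, at most 10 in all, crops included, and the job is handed in when it is done.

Besides the shell and the picture viewer there is one more tool, called after "Call:" by a JSON object that holds its "name" and its "arguments". drive_tool: Moves the arm, as the interface text tells. Shifts and turns lie within -1 to 1; 1 stands for 3 cm of shift or 4 degrees of turn. Its arguments: {"type":"object","properties":{"increments":{"type":"array"},"squeeze":{"type":"number"}},"required":["increments"]}

```bash
mkdir -p pics; ls
cat > h.py <<'E'
from rig import r
import numpy as np, cv2
from scipy.spatial.transform import Rotation as R
from scipy.optimize import least_squares
def cam(n):
    c=r.camera(n); f=210/np.tan(np.radians(c['fovy'])/2)
    c['K']=np.array([[f,0,c['cx']],[0,f,c['cy']],[0,0,1.]]); c['D']=np.array(c['D'],float); return c
def proj(c,P): return cv2.projectPoints(np.atleast_2d(np.array(P,float)),np.array(c['rvec'],float),np.array(c['tvec'],float),c['K'],c['D'])[0].reshape(-1,2)
def ray(c,px):
    u=cv2.undistortPoints(np.array([[px]],float),c['K'],c['D'])[0,0]
    Rm=cv2.Rodrigues(np.array(c['rvec'],float))[0]; o=-Rm.T@np.array(c['tvec'],float).ravel(); d=Rm.T@np.array([u[0],u[1],1]); return o,d/np.linalg.norm(d)
def onz(c,px,z):
    o,d=ray(c,px); return o+d*(z-o[2])/d[2]
def tri(cs,pxs):
    A=0;b=0
    for c,p in zip(cs,pxs):
        o,d=ray(c,p); M=np.eye(3)-np.outer(d,d); A=A+M;b=b+M@o
    return np.linalg.solve(A,b)
def save(c,n,box=None,s=1):
    im=c['img']
    if box: im=im[box[1]:box[3],box[0]:box[2]]
    cv2.imwrite('pics/'+n,cv2.resize(im,None,fx=s,fy=s,interpolation=cv2.INTER_CUBIC))
E
cat > a.py <<'E'
from h import *
C={n:cam(n) for n in('scene','top')}
for n in C: save(C[n],n+'0.png')
for l in ['sampler','index','turn_peg','gauge','grip','pointer_tip','marker_gap','rack','bottle','jar']:
    for n in C:
        q=r.place_of(l,n)
        print(l,n,[(round(x['p'],2),np.round(x['pixel'][::-1],1).tolist()) for x in q[:2]], end=' ')
        if q:
            z={'index':.076,'turn_peg':.115,'grip':.2}.get(l,0)
            print(np.round(onz(C[n],q[0]['pixel'][::-1],z),3))
        else: print()
s=r.sense(); print(s)
for n in C: print(n,np.round(ray(C[n],(280,210)),3).tolist())
E
python3 a.py
```

```text
pics
sampler scene [(0.75, [254.4, 276.7])] [ 0.645 -0.078  0.   ]
sampler top [(0.85, [296.4, 191.1])] [ 0.639 -0.068  0.   ]
index scene [(0.61, [264.3, 217.6])] [ 0.49  -0.032  0.076]
index top [(0.88, [286.7, 241.3])] [ 0.496 -0.04   0.076]
turn_peg scene [(0.68, [293.7, 247.8])] [0.619 0.039 0.115]
turn_peg top [(0.92, [258.1, 191.4]), (0.23, [287.8, 180.5])] [0.619 0.037 0.115]
gauge scene [(0.73, [260.7, 278.8])] [ 0.654 -0.06   0.   ]
gauge top [(0.9, [289.6, 175.6])] [ 0.682 -0.048  0.   ]
grip scene [(0.77, [241.7, 219.2]), (0.62, [267.3, 254.2])] [ 0.562 -0.097  0.2  ]
grip top [(0.68, [316.0, 208.7])] [ 0.57 -0.1   0.2 ]
pointer_tip scene [(0.45, [265.6, 262.8])] [ 0.604 -0.04   0.   ]
pointer_tip top [(0.61, [289.7, 178.3]), (0.5, [295.3, 185.6])] [ 0.675 -0.049  0.   ]
marker_gap scene [(0.54, [266.1, 255.6])] [ 0.58  -0.036  0.   ]
marker_gap top [(0.56, [291.8, 181.0])] [ 0.667 -0.055  0.   ]
rack scene [(0.74, [411.3, 242.0]), (0.54, [292.0, 247.0])] [0.582 0.418 0.   ]
rack top [(0.95, [120.8, 206.1])] [0.584 0.413 0.   ]
bottle scene [(0.76, [161.6, 216.9]), (0.15,
[... 296 characters left out ...]
8e-05,  1.57077370e+00]), 'joint_vel': array([ 7.98921965e-04,  1.05459483e-03,  8.06652314e-04, -5.84880941e-05,
       -1.90082214e-03,  1.49032063e-03]), 'joint_efforts': array([ 3.43730608e-04, -4.05627465e+01,  2.54238921e+01,  1.15722542e-03,
       -3.14911301e-05,  5.46064580e-07]), 'tcp_pos': array([0.14851206, 0.50358304, 0.25002623]), 'orientation': array([ 3.14152390e+00, -1.64092930e-05,  2.85482459e+00]), 'force': array([-0.404491  ,  0.48899617, -0.08131492]), 'moment': array([0.03858474, 0.00091329, 0.00476827]), 'grasp_force': 0.0, 'gripper_width': 1.0028470871135196}
scene [[1.151, -0.072, 1.197], [-0.519, 0.068, -0.852]]
top [[0.468, 0.018, 1.193], [0.097, -0.035, -0.995]]
```

```bash
python3 -c "
import cv2,numpy as np
a=cv2.imread('pics/scene0.png');b=cv2.imread('pics/top0.png')
cv2.imwrite('pics/both0.png',cv2.resize(np.vstack([a,b]),(400*1,600)))"
```

```text
(no output)
```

View pics/scene0.png

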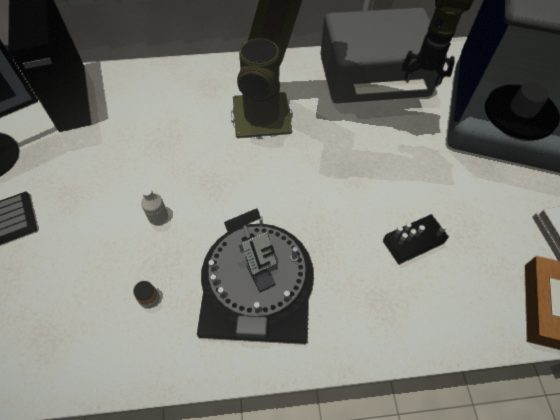

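View pics/top0.png

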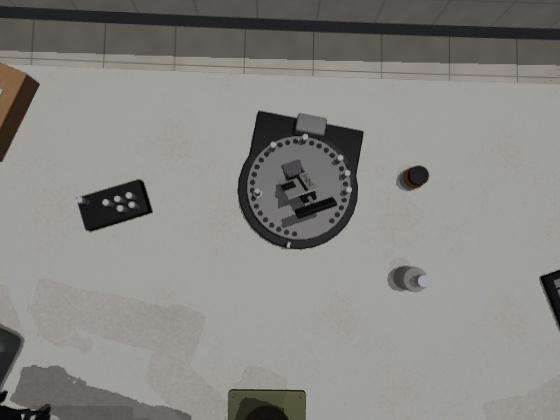

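The black T-handle shows at scene (242,219) and top (316,208), the peg at top (258,191), and the fin at top (287,241). The gauge appears to be about 30° counter-clockwise of the fin. Next I'll fit the geometry and plan the first move.

```bash
cat >> h.py <<'E'
def geom(q,hf=.055):
    cx,cy,yaw,th=q; c=np.array([cx,cy,0]); f=yaw+np.pi
    u=lambda a:np.array([np.cos(a),np.sin(a),0])
    g=f+th; gz=np.sin(np.radians(35))*u(g)+[0,0,np.cos(np.radians(35))]
    gx=-np.cos(np.radians(35))*u(g)+[0,0,np.sin(np.radians(35))]
    return dict(sampler=c,index=c+.156*u(f)+[0,0,.076],turn_peg=c+.112*u(g-np.radians(100))+[0,0,.115],gx=gx,gy=np.cross(gz,gx),gz=gz)
def rows(targets,pos=None,Rm=None):
    """print rows from current pose to list of (pos,R,n)"""
    s=r.sense()
    if pos is None: pos=s['tcp_pos']; Rm=R.from_euler('xyz',s['orientation'])
    for P,Rt,op in targets:
        P=np.array(P)
        n=max(int(np.ceil(max(np.linalg.norm(P-pos)/.0295,np.degrees((Rm.inv()*Rt).magnitude())/3.95))),1)
        print('#',n,np.round(P,3))
        for i in range(n):
            k=n-i
            sh=np.round(Rm.inv().apply((P-pos)/k)/.03,2); rv=np.round(np.degrees((Rm.inv()*Rt).as_rotvec()/k)/4,2)
            print([ (sh+0).tolist(),(rv+0).tolist(),op],end=',\n' if i%8==7 else ',')
            pos=pos+Rm.apply(sh*.03); Rm=Rm*R.from_rotvec(np.radians(rv*4))
        print()
def Rzy(z,y):
    z=z/np.linalg.norm(z); y=y-z*(y@z); y/=np.linalg.norm(y); return R.from_matrix(np.c_[np.cross(y,z),y,z])
E
cat > b.py <<'E'
from h import *
C={n:cam(n) for n in('scene','top')}
M={}
for l in ['sampler','index','turn_peg','grip']:
    for n in C:
        q=r.place_of(l,n)
        if q: M[l,n]=np.array(q[0]['pixel'][::-1])
for l in ['index','turn_peg','grip']: print(l,np.round(tri([C['scene'],C['top']],[M[l,'scene'],M[l,'top']]),4))
def res(q):
    g=geom(q); g['grip']=g['sampler']+[0,0,q[4]]+g['gz']*.192+q[5]*(g['gz']*[1,1,0])/.5736
    e=[(proj(C[n],g[l])[0]-M[l,n])*(.4 if l=='sampler' else 1) for l,n in M]
    return np.r_[np.ravel(e),(q[4]-.055)/.02,(q[5])/.02]
o=least_squares(lambda p:res(p),[.64,-.07,-.2,.52,.055,0],loss='soft_l1',x_scale=.01)
print(o.x,np.degrees(o.x[2:4]),np.round(o.fun,1)); np.save('q.npy',o.x)
g=geom(o.x); print(g['turn_peg'])
q=o.x.copy(); q[3]=q[3]-np.radians(15); a=q[2]+np.pi+q[3]-np.radians(100)
y=np.array([np.sin(a),-np.cos(a),0]); Rt=Rzy(np.array([0,0,-1.]),y)
P=g['turn_peg']*[1,1,0]
rows([(P+[0,0,.22],Rt,.6),(P+[0,0,.097],Rt,.6)])
E
python3 b.py
```

```text
index [ 0.4914 -0.0413  0.1011]
turn_peg [0.6211 0.0351 0.1106]
grip [ 0.5704 -0.0976  0.2054]Traceback (most recent call last):
  File "b.py", line 13, in <module>
    o=least_squares(lambda p:res(p),[.64,-.07,-.2,.52,.055,0],loss='soft_l1',x_scale=.01)
    return func(*args, **kwargs)
    vector_fun = VectorFunction(
        fun_wrapped,
    ...<6 lines>...
        workers=workers
    )
    self._update_fun()
    ~~~~~~~~~~~~~~~~^^
    self.f = self.fun_wrapped(xp_copy(self.x))
             ~~~~~~~~~~~~~~~~^^^^^^^^^^^^^^^^^
    return np.atleast_1d(self.fun(x))
                         ~~~~~~~~^^^
    return self.f(x, *self.args, **self.kwargs)
           ~~~~~~^^^^^^^^^^^^^^^^^^^^^^^^^^^^^^
  File "b.py", line 13, in <lambda>
    o=least_squares(lambda p:res(p),[.64,-.07,-.2,.52,.055,0],loss='soft_l1',x_scale=.01)
                             ~~~^^^
  File "b.py", line 10, in res
    g=geom(q); g['grip']=g['sampler']+[0,0,q[4]]+g['gz']*.192+q[5]*(g['gz']*[1,1,0])/.5736
  File "h.py", line 24, in geom
    cx,cy,yaw,th=q; c=np.array([cx,cy,0]); f=yaw+np.pi
    ^^^^^^^^^^^^
ValueError: too many values to unpack (expected 4)
```

```bash
sed -i 's/cx,cy,yaw,th=q;/cx,cy,yaw,th=q[:4];/' h.py; sed -i 's#(q\[5\])/.02#(q[5])/.2#; s#M\[l,n\]=#M[l,n]=#' b.py; python3 b.py
```

```text
index [ 0.4966 -0.0366  0.0859]
turn_peg [0.622  0.0372 0.1255]
grip [ 0.5678 -0.0992  0.22  ]
[ 0.64611337 -0.0683895  -0.20344097  0.59029175  0.06246396 -0.02581727] [-11.6563087   33.82122575] [ 0.1 -0.5  0.2 -0.3 -1.4  0.7 -1.6  1.1  3.   1.7  0.4  0.6  0.7  0.2
  1.6  0.1  0.4 -0.1]
[0.62251203 0.04109555 0.115     ]
# 23 [0.623 0.041 0.22 ]
[[-0.85, -0.45, 0.04], [0.0, 0.0, 0.83], 0.6],[[-0.87, -0.4, 0.04], [0.0, 0.0, 0.83], 0.6],[[-0.89, -0.35, 0.04], [0.0, 0.0, 0.83], 0.6],[[-0.91, -0.29, 0.04], [0.0, 0.0, 0.83], 0.6],[[-0.93, -0.24, 0.04], [0.0, 0.0, 0.83], 0.6],[[-0.94, -0.19, 0.04], [0.0, 0.0, 0.83], 0.6],[[-0.95, -0.13, 0.04], [0.0, 0.0, 0.83], 0.6],[[-0.96, -0.08, 0.05], [0.0, 0.0, 0.83], 0.6],
[[-0.96, -0.02, 0.04], [0.0, 0.0, 0.83], 0.6],[[-0.96, 0.03, 0.05], [0.0, 0.0, 0.83], 0.6],[[-0.96, 0.09, 0.04], [0.0, 0.0, 0.83], 0.6],[[-0.95, 0.15, 0.05], [0.0, 0.0, 0.83], 0.6],[[-0.94, 0.2, 0.04], [0.0, 0.0, 0.83], 0.6],[[-0.93, 0.25, 0.05], [0.0, 0.0, 0.83], 0.6],[[-0.91, 0.31, 0.04], [0.0, 0.0, 0.83], 0.6],[[-0.89, 0.36, 0.05], [0.0, 0.0, 0.83], 0.6],
[[-0.87, 0.41, 0.04], [0.0, 0.0, 0.83], 0.6],[[-0.84, 0.46, 0.05], [0.0, 0.0, 0.83], 0.6],[[-0.81, 0.51, 0.04], [0.0, 0.0, 0.83], 0.6],[[-0.78, 0.55, 0.05], [0.0, 0.0, 0.83], 0.6],[[-0.75, 0.6, 0.04], [0.0, 0.0, 0.83], 0.6],[[-0.72, 0.64, 0.05], [0.0, 0.0, 0.84], 0.6],[[-0.68, 0.67, 0.04], [0.0, 0.0, 0.83], 0.6],
# 5 [0.623 0.041 0.097]
[[0.0, 0.0, 0.82], [0.0, 0.0, 0.0], 0.6],[[0.0, 0.0, 0.82], [0.0, 0.0, 0.0], 0.6],[[0.0, 0.0, 0.82], [0.0, 0.0, 0.0], 0.6],[[0.0, 0.0, 0.82], [0.0, 0.0, 0.0], 0.6],[[0.0, 0.0, 0.82], [0.0, 0.0, 0.0], 0.6],
```

Call:
{"name": "drive_tool", "arguments": {"increments": [[[-0.85, -0.45, 0.04], [0, 0, 0.83], 0.6], [[-0.87, -0.4, 0.04], [0, 0, 0.83], 0.6], [[-0.89, -0.35, 0.04], [0, 0, 0.83], 0.6], [[-0.91, -0.29, 0.04], [0, 0, 0.83], 0.6], [[-0.93, -0.24, 0.04], [0, 0, 0.83], 0.6], [[-0.94, -0.19, 0.04], [0, 0, 0.83], 0.6], [[-0.95, -0.13, 0.04], [0, 0, 0.83], 0.6], [[-0.96, -0.08, 0.05], [0, 0, 0.83], 0.6]], "squeeze": 20}}

```text
time_s: 2.9
tcp_pos: [0.3139, 0.3419, 0.2402]
orientation: [3.141, 0.0, 2.389]
force: [0.1, 0.0, 0.8]
gripper_width: 0.598
grasp_force: 0.0
```

Call:
{"name": "drive_tool", "arguments": {"increments": [[[-0.96, -0.02, 0.04], [0, 0, 0.83], 0.6], [[-0.96, 0.03, 0.05], [0, 0, 0.83], 0.6], [[-0.96, 0.09, 0.04], [0, 0, 0.83], 0.6], [[-0.95, 0.15, 0.05], [0, 0, 0.83], 0.6], [[-0.94, 0.2, 0.04], [0, 0, 0.83], 0.6], [[-0.93, 0.25, 0.05], [0, 0, 0.83], 0.6], [[-0.91, 0.31, 0.04], [0, 0, 0.83], 0.6], [[-0.89, 0.36, 0.05], [0, 0, 0.83], 0.6]]}}

```text
time_s: 3.7
tcp_pos: [0.4793, 0.1808, 0.2293]
orientation: [3.141, -0.0, 1.925]
force: [0.2, 0.2, 0.5]
gripper_width: 0.599
grasp_force: 0.0
```

Call:
{"name": "drive_tool", "arguments": {"increments": [[[-0.87, 0.41, 0.04], [0, 0, 0.83], 0.6], [[-0.84, 0.46, 0.05], [0, 0, 0.83], 0.6], [[-0.81, 0.51, 0.04], [0, 0, 0.83], 0.6], [[-0.78, 0.55, 0.05], [0, 0, 0.83], 0.6], [[-0.75, 0.6, 0.04], [0, 0, 0.83], 0.6], [[-0.72, 0.64, 0.05], [0, 0, 0.83], 0.6], [[-0.68, 0.67, 0.04], [0, 0, 0.83], 0.6], [[0, 0, 0], [0, 0, 0], 0.6]]}}

```text
time_s: 4.5
tcp_pos: [0.6247, 0.0385, 0.2193]
orientation: [3.14, 0.001, 1.518]
force: [-0.6, 0.0, -0.2]
gripper_width: 0.599
grasp_force: 0.0
```

```bash
cat > c.py <<'E'
from h import *
s=r.sense(); print(s['tcp_pos'],s['orientation'],s['time_s'])
c=cam('wrist'); save(c,'w1.png')
t=cam('top'); save(t,'t1.png')
for n,k in(('wrist',c),('top',t)):
  for l in ['turn_peg','grip','pointer_tip','marker_gap','index']:
    q=r.place_of(l,n)
    if q: print(n,l,q[0]['p'],q[0]['pixel'][::-1],onz(k,q[0]['pixel'][::-1],.115 if l=='turn_peg' else .07))
E
python3 c.py
```

```text
[0.62474901 0.03848796 0.21928679] [3.14021208e+00 8.83245923e-04 1.51811267e+00] 4.5
wrist grip 0.55 [280.7, 217.9] [0.62118201 0.02344621 0.07      ]
wrist pointer_tip 0.83 [324.9, 302.8] [ 0.6594779  -0.06607391  0.07      ]
wrist index 0.74 [145.5, 293.4] [ 0.48660109 -0.04680323  0.07      ]
top turn_peg 0.44 [295.3, 186.1] [ 0.63511207 -0.05691375  0.115     ]
top grip 0.93 [317.6, 210.1] [ 0.5802049  -0.11994461  0.07      ]
top pointer_tip 0.55 [289.7, 181.3] [ 0.65441597 -0.04500256  0.07      ]
top marker_gap 0.4 [290.8, 176.2] [ 0.66807566 -0.04761295  0.07      ]
top index 0.8 [288.3, 242.9] [ 0.49240811 -0.04483122  0.07      ]
```

View pics/w1.png

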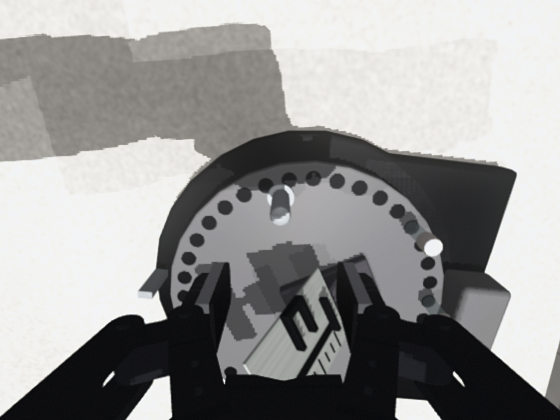

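```bash
cat > d.py <<'E'
from h import *
c=cam('wrist'); q=np.load('q.npy'); print(np.round(ray(c,(280,210)),3))
for d in (0,-3.8):
    p=q.copy(); p[3]+=np.radians(d); g=geom(p)
    P=g['turn_peg']; print(np.round(proj(c,[P,P*[1,1,0]+[0,0,.055],g['index'],g['sampler']+[0,0,.055]]),0).tolist(),P)
save(c,'w2.png',(220,240,400,390),4)
for px in ((280,207),(280,213)): print(onz(c,px,.115))
E
python3 d.py
```

```text
[[ 0.625  0.12   0.344]
 [-0.024 -0.3   -0.954]]
[[285.0, 218.0], [284.0, 197.0], [151.0, 289.0], [312.0, 299.0]] [0.62251203 0.04109555 0.115     ]
[[294.0, 216.0], [292.0, 195.0], [151.0, 289.0], [312.0, 299.0]] [0.62981992 0.04241899 0.115     ]
[0.61951579 0.04996998 0.115     ]
[0.61928408 0.04532098 0.115     ]
```

View pics/w2.png

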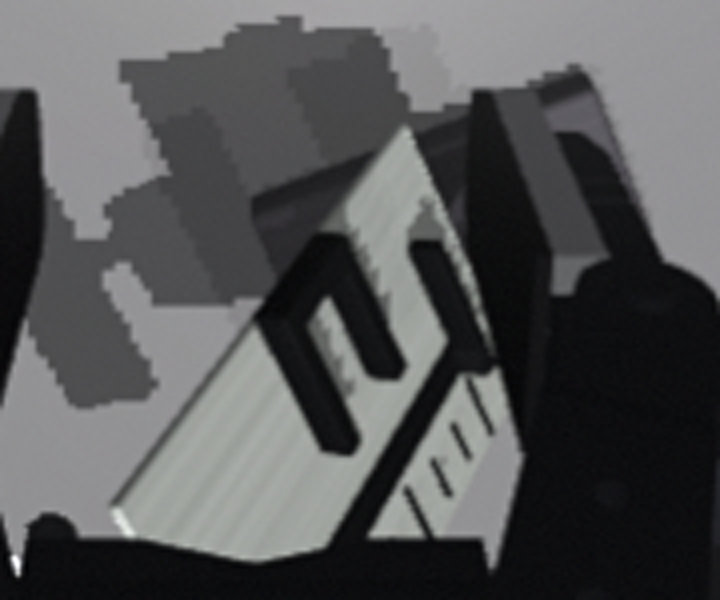

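Call:
{"name": "drive_tool", "arguments": {"increments": [[[0.2, -0.15, 0.8], [0, 0, 0], 0.6], [[0, 0, 0.8], [0, 0, 0], 0.6], [[0, 0, 0.8], [0, 0, 0], 0.6], [[0, 0, 0.8], [0, 0, 0], 0.6], [[0, 0, 0.85], [0, 0, 0], 0.6], [[0, 0, 0], [0, 0, 0], 0.0], [[0, 0, 0], [0, 0, 0], 0.0], [[0, 0, 0], [0, 0, 0], 0.0]], "squeeze": 20}}

```text
time_s: 5.95
tcp_pos: [0.6203, 0.0469, 0.0997]
orientation: [3.137, 0.0, 1.522]
force: [4.6, -1.1, -5.5]
gripper_width: 0.181
grasp_force: 21.3
```

Call:
{"name": "drive_tool", "arguments": {"increments": [[[0, 0, 0], [0, 0, 0], 0.0], [[0, 0, 0], [0, 0, 0], 0.0]]}}

```text
time_s: 6.15
tcp_pos: [0.6199, 0.0469, 0.0997]
orientation: [3.138, 0.0, 1.522]
force: [4.9, -1.9, -4.8]
gripper_width: 0.18
grasp_force: 21.5
```

```bash
cat > e.py <<'E'
from h import *
t=cam('top'); sc=cam('scene')
s=r.sense(); print(s['tcp_pos'],s['orientation'],s['force'],s['gripper_width'])
for n,k in(('scene',sc),('top',t)):
  for l in ['sampler','index','grip']:
    q=r.place_of(l,n)
    if q: print(n,l,q[0]['p'],q[0]['pixel'][::-1],onz(k,q[0]['pixel'][::-1],dict(sampler=0,index=.076,grip=.215)[l]))
    q=r.cut_out(l,n)
# carousel disc circle in top image: fit via base region
q=r.cut_out('sampler','top')
m=q[0]['region'].astype(np.uint8); print(q[0]['box'],m.sum())
E
python3 e.py
```

```text
[0.6199197  0.04686479 0.09966878] [3.13791105e+00 3.97034788e-04 1.52189634e+00] [ 4.68692479 -1.84635758 -5.21054117] 0.17828683618708557
scene sampler 0.78 [254.1, 277.3] [ 0.64679191 -0.07861336  0.        ]
scene index 0.81 [264.0, 218.3] [ 0.49243793 -0.03308031  0.076     ]
scene grip 0.77 [239.6, 221.7] [ 0.57770111 -0.10237058  0.215     ]
top sampler 0.75 [295.7, 191.3] [ 6.38309522e-01 -6.63061417e-02  2.22044605e-16]
top index 0.89 [285.0, 243.5] [ 0.49052035 -0.03598225  0.076     ]
top grip 0.59 [294.9, 191.5] [ 0.60711166 -0.04931879  0.215     ]
[310.1, 177.4, 109.9, 136.2] 9430
```

Call:
{"name": "drive_tool", "arguments": {"increments": [[[0.06, 0.24, 0], [0, 0, 0], 0.0], [[0.04, 0.24, 0], [0, 0, 0], 0.0], [[0.02, 0.24, 0], [0, 0, 0], 0.0], [[0.01, 0.24, 0], [0, 0, 0], 0.0], [[-0.01, 0.24, 0], [0, 0, 0], 0.0], [[-0.02, 0.24, 0], [0, 0, 0], 0.0], [[-0.04, 0.24, 0], [0, 0, 0], 0.0], [[-0.06, 0.24, 0], [0, 0, 0], 0.0]]}}

```text
time_s: 7.7
tcp_pos: [0.6754, 0.0467, 0.0996]
orientation: [-3.14, -0.004, 1.523]
force: [-1.8, 0.8, 2.2]
gripper_width: 0.184
grasp_force: 21.9
```

Call:
{"name": "drive_tool", "arguments": {"increments": [[[0, 0, 0], [0, 0, 0], 0.0], [[0, 0, 0], [0, 0, 0], 0.5], [[0, 0, 0], [0, 0, 0], 0.5], [[0, 0, 0], [0, 0, 0], 0.5], [[0, 0, -1], [0, 0, 0], 0.5], [[0, 0, -1], [0, 0, 0], 0.5], [[0, 0, -1], [0, 0, 0], 0.5], [[0, 0, -1], [0, 0, 0], 0.5]]}}

```text
time_s: 8.5
tcp_pos: [0.6751, 0.0439, 0.2195]
orientation: [-3.141, 0.001, 1.522]
force: [0.5, -0.1, -0.5]
gripper_width: 0.501
grasp_force: 0.0
```

Call:
{"name": "drive_tool", "arguments": {"increments": [[[1, 0, -1], [0, 0, 0], 0.7], [[1, 0, -1], [0, 0, 0], 0.7], [[0.5, 0, -1], [0, 0, 0], 0.7], [[0, 0, 0], [0, 0, 0], 0.7]]}}

```text
time_s: 8.9
tcp_pos: [0.6808, 0.1216, 0.3134]
orientation: [3.134, -0.002, 1.525]
force: [0.4, 0.1, 0.9]
gripper_width: 0.699
grasp_force: 0.0
```

```bash
cat > f.py <<'E'
from h import *
C={n:cam(n) for n in('scene','top','wrist')}
s=r.sense(); print(s['tcp_pos'],s['time_s'])
for n,k in C.items():
  for l in ['sampler','index','turn_peg','grip','pointer_tip','marker_gap']:
    q=r.place_of(l,n)
    if q: print(n,l,round(q[0]['p'],2),np.round(q[0]['pixel'][::-1],1),onz(k,q[0]['pixel'][::-1],dict(sampler=0,index=.076,grip=.21,turn_peg=.115).get(l,.13)))
a=C['wrist']['img']; b=cv2.resize(C['top']['img'][110:260,200:400],(480,360)); b2=cv2.resize(C['scene']['img'][190:340,180:330],(360,360))
cv2.imwrite('pics/f1.png',a); cv2.imwrite('pics/f2.png',np.hstack([b2,b])[:, :800])
E
python3 f.py
```

```text
[0.67901275 0.11881191 0.30770134] 9.05
scene sampler 0.72 [255.2 278.3] [ 0.65030679 -0.07563348  0.        ]
scene index 0.62 [262.3 216.1] [ 0.48423261 -0.03745888  0.076     ]
scene turn_peg 0.83 [295.3 266.1] [0.67467588 0.03619171 0.115     ]
scene grip 0.87 [255.7 212.9] [ 0.55226319 -0.05812141  0.21      ]
scene pointer_tip 0.46 [263.7 266.5] [ 0.67339838 -0.04972103  0.13      ]
scene marker_gap 0.66 [262.7 257. ] [ 0.64518387 -0.04981218  0.13      ]
top sampler 0.83 [298.1 189. ] [ 0.64497958 -0.07289293  0.        ]
top index 0.93 [287.4 242.7] [ 0.49273755 -0.04215325  0.076     ]
top turn_peg 0.58 [260.6 168.6] [0.67722033 0.03186356 0.115     ]
top grip 0.69 [298.3 208.3] [ 0.56917945 -0.05827395  0.21      ]
top pointer_tip 0.38 [297.1 175.7] [ 0.65911349 -0.05983738  0.13      ]
top marker_gap 0.67 [292.  178.5] [ 0.65167842 -0.04723723  0.13      ]
wrist sampler 0.78 [265.  296.2] [ 0.64223779 -0.0755766   0.        ]
wrist index 0.58 [141.2 311.4] [ 0.4884425  -0.04289103  0.076     ]
wrist turn_peg 0.86 [285.4 263.8] [0.67756888 0.03630465 0.115     ]
wrist grip 0.8 [171.3 413.5] [ 0.5682235  -0.06212283  0.21      ]
wrist pointer_tip 0.6 [280.9 332.2] [ 0.66899442 -0.04047435  0.13      ]
wrist marker_gap 0.89 [264.5 340.3] [ 0.64999382 -0.05054295  0.13      ]
```

View pics/f1.png

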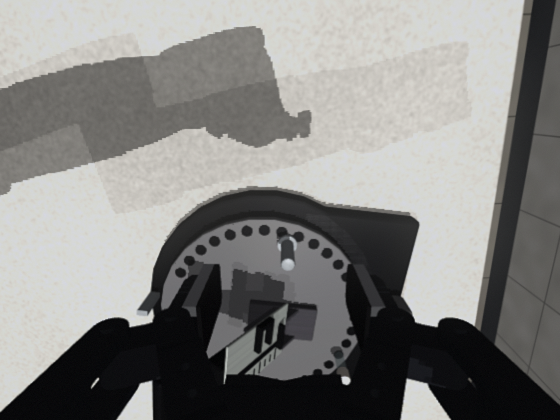

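The pegged carousel now sits with the gauge over the fin (fin near (148,300), peg top (287,264), marker and pointer near (265,335)). Next I'll move to a better view of the scale.

```bash
cat > g.py <<'E'
from h import *
rows([([.66,-.045,.305],Rzy(np.array([-.34,0,-.94]),np.array([1,-.05,0.])),.7)])
E
python3 g.py
```

```text
# 6 [ 0.66  -0.045  0.305]
[[-0.92, -0.06, 0.02], [0.83, -0.04, 0.01], 0.7],[[-0.92, -0.06, 0.03], [0.83, -0.04, 0.01], 0.7],[[-0.92, -0.06, 0.03], [0.83, -0.04, 0.01], 0.7],[[-0.91, -0.06, 0.04], [0.83, -0.04, 0.01], 0.7],[[-0.92, -0.05, 0.04], [0.82, -0.05, 0.01], 0.7],[[-0.91, -0.05, 0.05], [0.83, -0.04, 0.02], 0.7],
```

View pics/f2.png

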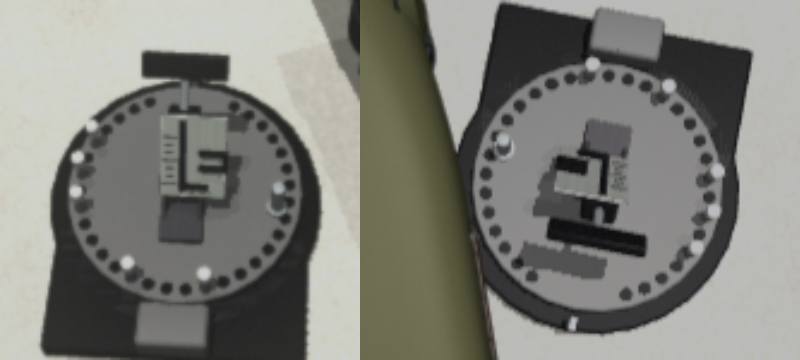

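The left crop (scene) shows the gauge lying along the sampler's front-back axis with the fin behind the handle. The right crop (top) shows the bar square to the line to the fin at (573,323). The carousel is at its stop.

Call:
{"name": "drive_tool", "arguments": {"increments": [[[-0.92, -0.06, 0.02], [0.83, -0.04, 0], 0.7], [[-0.92, -0.06, 0.03], [0.83, -0.04, 0], 0.7], [[-0.92, -0.06, 0.03], [0.83, -0.04, 0], 0.7], [[-0.92, -0.06, 0.04], [0.83, -0.04, 0], 0.7], [[-0.92, -0.05, 0.04], [0.83, -0.04, 0], 0.7], [[-0.92, -0.05, 0.05], [0.83, -0.04, 0], 0.7], [[0, 0, 0], [0, 0, 0], 0.7], [[0, 0, 0], [0, 0, 0], 0.7]]}}

```text
time_s: 10.75
tcp_pos: [0.661, -0.0461, 0.3034]
orientation: [-2.793, 0.016, 1.523]
force: [0.5, 0.8, -0.1]
gripper_width: 0.703
grasp_force: 0.0
```

```bash
sed -i 's/f1.png/g1.png/; s/f2.png/g2.png/' f.py
cat >> f.py <<'E'
import pickle; pickle.dump({n:{k:v for k,v in c.items()} for n,c in C.items()},open('g.pkl','wb'))
E
python3 f.py
```

```text
[ 0.66017476 -0.04442722  0.30592353] 10.9
scene sampler 0.69 [254.6 276.7] [ 0.64504573 -0.07698207  0.        ]
scene turn_peg 0.96 [293.5 269.9] [0.68525883 0.02988127 0.115     ]
scene pointer_tip 0.51 [264.  268.3] [ 0.67869774 -0.04941017  0.13      ]
top turn_peg 0.72 [260.1 166.8] [0.68178783 0.03325004 0.115     ]
wrist sampler 0.81 [350.1 184.6] [ 0.64174667 -0.06690074  0.        ]
wrist index 0.78 [216.5 176.2] [ 0.48842692 -0.04373178  0.076     ]
wrist turn_peg 0.77 [375.6  98.7] [0.679799   0.03733856 0.115     ]
wrist grip 0.89 [216.7 233.5] [ 0.56682649 -0.06101003  0.21      ]
wrist pointer_tip 0.79 [362.  196.3] [ 0.67220199 -0.04632425  0.13      ]
wrist marker_gap 0.72 [336.1 198.9] [ 0.64854774 -0.04997472  0.13      ]
```

View pics/g1.png

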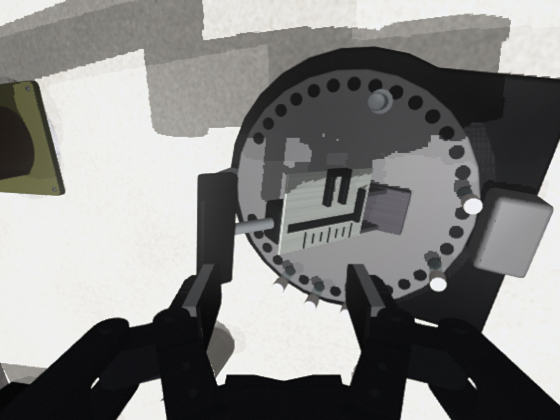

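```bash
cat > k.py <<'E'
from h import *
import pickle
G=pickle.load(open('g.pkl','rb')); w=G['wrist']
S=G['scene'];T=G['top']
obs=[(S,'sampler',(254.6,276.7)),(S,'sampler',(255.2,278.3)),(T,'sampler',(298.1,189)),(S,'index',(264,218)),(S,'index',(262.3,216.1)),(T,'index',(287.4,242.7)),(T,'index',(285,243.5)),(T,'index',(288.3,242.9)),(w,'index',(216.5,176.2)),
(S,'turn_peg',(293.5,269.9)),(S,'turn_peg',(295.3,266.1)),(T,'turn_peg',(260.1,166.8)),(T,'turn_peg',(260.6,168.6)),(w,'turn_peg',(378,101)),
(S,'grip',(255.7,212.9)),(T,'grip',(298.3,208.3)),(w,'grip',(216.7,233.5)),(w,'sampler',(350.1,184.6))]
def full(q):
    g=geom([q[0],q[1],q[2],0]); g['foot']=g['sampler']+[0,0,q[3]]+q[4]*np.array([np.cos(q[2]),np.sin(q[2]),0])
    g['grip']=g['foot']+.192*g['gz']; return g
def res(q):
    g=full(q); return np.r_[np.ravel([(proj(c,g[l])[0]-p)*(.3 if l=='sampler' else 1) for c,l,p in obs]),(q[3]-.055)/.01]
o=least_squares(res,[.645,-.07,-.2,.055,.03],loss='soft_l1',x_scale=.01); q=o.x; np.save('qg.npy',q)
print(q,np.degrees(q[2])); g=full(q)
for (c,l,p),e in zip(obs,o.fun.reshape(-1) [:-1].reshape(-1,2)): print(l,np.round(e,1),end=' ')
print(); print('grip',g['grip'],'peg',g['turn_peg'],'idx',g['index'])
for l,p in(('ptr',(362,196.3)),('mk',(336.1,198.9))):
    for x in(.015,.022):
        oo,d=ray(w,p); P=oo+d*(((g['foot']+x*g['gx']-oo)@g['gx'])/(d@g['gx'])); print(l,x,np.round([(P-g['foot'])@g[k] for k in('gx','gy','gz')],4))
b=(190,150,400,260); s=3.8
im=cv2.resize(w['img'][b[1]:b[3],b[0]:b[2]],None,fx=s,fy=s,interpolation=cv2.INTER_CUBIC)
for z in np.arange(.03,.145,.01):
    p=proj(w,[g['foot']+.018*g['gx']+y*g['gy']+z*g['gz'] for y in(-.03,.03)])
    a=[tuple(int(v) for v in (k-b[:2])*s) for k in p]
    cv2.line(im,a[0],a[1],(0,0,255) if round(z*100)%5 else (255,0,0),1)
H=[g['grip']+sx*.006*g['gx']+sy*.048*g['gy']+sz*.015*g['gz'] for sx in(-1,1) for sy in(-1,1) for sz in(-1,1)]
for k in proj(w,H): cv2.circle(im,tuple(int(v) for v in (k-b[:2])*s),4,(0,255,0),-1)
cv2.imwrite('pics/k.png',im); print(im.shape)
E
python3 k.py
```

```text
[ 0.64298491 -0.07060396 -0.1790092   0.05969585  0.03696442] -10.256471742094737
sampler [ 0.6 -0.3] sampler [ 0.4 -0.7] sampler [-0.2  0.2] index [-3.3 -0.2] index [-1.6  1.7] index [0.2 1.3] index [2.6 0.5] index [-0.7  1.1] index [ 0.7 -0.7] turn_peg [ 1.5 -1.4] turn_peg [-0.3  2.4] turn_peg [-0.5 -0. ] turn_peg [-1.  -1.8] turn_peg [-0.2  1.1] grip [0.7 4.7] grip [-0.  -1.1] grip [-0.5 -0.4] sampler [0.3 0.8] 
grip [ 0.57099175 -0.05757708  0.21697305] peg [0.68176189 0.03446909 0.115     ] idx [ 0.4894777  -0.04282743  0.076     ]
ptr 0.015 [0.015  0.0221 0.0459]
ptr 0.022 [0.022  0.0253 0.0547]
mk 0.015 [0.015  0.0229 0.0815]
mk 0.022 [0.022  0.0261 0.089 ]
(418, 798, 3)
```

View pics/k.png

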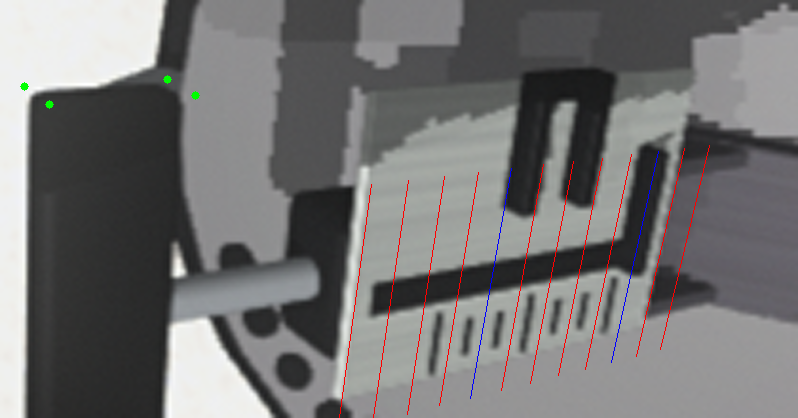

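The overlay lines are 10 mm apart along the gauge. The pointer is at about z = 0.053 and the marker gap at about 0.087, so the marker is roughly 34 mm up. The lines tilt slightly against the plate, so I'll refine the yaw from the plate's edges and rectify the view.

```bash
cat > m.py <<'E'
from h import *
import pickle
w=pickle.load(open('g.pkl','rb'))['wrist']; q=np.load('qg.npy')
b=np.array((190,150)); s=3.8
full=lambda q:(lambda g:(g.update(foot=g['sampler']+[0,0,q[3]]+q[4]*np.array([np.cos(q[2]),np.sin(q[2]),0])),g)[1])(geom([q[0],q[1],q[2],0]))
def on(px,g,x,foot):
    o,d=ray(w,px); P=o+d*(((foot+x*g['gx']-o)@g['gx'])/(d@g['gx'])); return np.array([(P-foot)@g[k] for k in('gy','gz')])
g0=full(q); foot=g0['foot']
segY=[((362,170),(337,395)),((640,150),(627,270)),((520,90),(505,205)),((438,315),(432,372)),((529,295),(523,350)),((608,280),(603,330))]
segZ=[((372,290),(620,243)),((337,397),(650,317))]
def ang(yaw):
    g=geom([q[0],q[1],yaw,0]); e=[]
    for A,B in segY: d=on(np.array(A)/s+b,g,.018,foot)-on(np.array(B)/s+b,g,.018,foot); e.append(np.degrees(np.arctan(d[1]/d[0])))
    for A,B in segZ: d=on(np.array(A)/s+b,g,.018,foot)-on(np.array(B)/s+b,g,.018,foot); e.append(-np.degrees(np.arctan(d[0]/d[1])))
    return np.array(e)
for d in(0,-2,-4,2): print(d,np.round(ang(q[2]+np.radians(d)),1))
best=min(np.arange(-6,6,.25),key=lambda d:abs(ang(q[2]+np.radians(d))).mean()); print('best',best, np.degrees(q[2])+best)
g=geom([q[0],q[1],q[2]+np.radians(best),0])
# rectify: 6px/mm, z 20..150 mm rightwards, y -30..40
Z,Y=np.meshgrid(np.arange(.02,.15,1/6000),np.arange(-.03,.04,1/6000))
P=foot+.018*g['gx']+Y[...,None]*g['gy']+Z[...,None]*g['gz']
p=proj(w,P.reshape(-1,3)).reshape(*Z.shape,2).astype(np.float32)
im=cv2.remap(w['img'],p[...,0],p[...,1],cv2.INTER_CUBIC)
for i,z in enumerate(range(20,150,10)): cv2.putText(im,str(z),(i*60,10),0,.35,(0,0,255)); cv2.line(im,(i*60,12),(i*60,22),(0,0,255),1)
for i,y in enumerate(range(-30,40,10)): cv2.line(im,(0,i*60),(8,i*60),(0,0,255),1)
cv2.imwrite('pics/m.png',im[:, :790]); print(im.shape)
E
python3 m.py
```

```text
0 [1.3 8.6 3.4 3.9 5.9 8.7 0.7 1.3]
-2 [ 3.7 11.6  6.1  6.4  8.6 11.7  1.9  2.4]
-4 [ 6.1 14.5  8.8  9.  11.4 14.5  3.1  3.7]
2 [-1.1  5.6  0.7  1.3  3.1  5.8 -0.4  0.1]
best 3.0 -7.256471742094737
(421, 780, 3)
```

View pics/m.png

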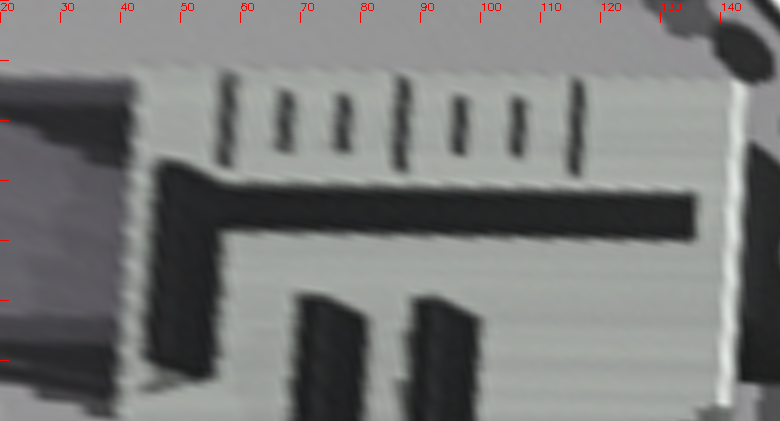

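```bash
cat > n.py <<'E'
from h import *
q=np.load('qg.npy'); q[2]=np.radians(-8.7); g=geom([q[0],q[1],q[2],0])
gp=np.array([.571,-.0576,.217]); print(g['gz'])
Rt=Rzy(-g['gz'],g['gx'])
rows([(gp+.1*g['gz']+[0,0,.01],Rt,.7),(gp+.05*g['gz'],Rt,.7)])
E
python3 n.py
```

```text
[-0.5669768   0.08675964  0.81915204]
# 14 [ 0.514 -0.049  0.309]
[[-0.02, -0.33, 0.11], [-0.98, 0.0, 0.11], 0.7],[[-0.03, -0.34, 0.09], [-0.98, 0.0, 0.11], 0.7],[[-0.03, -0.34, 0.06], [-0.98, 0.0, 0.11], 0.7],[[-0.03, -0.34, 0.04], [-0.98, 0.0, 0.12], 0.7],[[-0.03, -0.35, 0.02], [-0.98, 0.0, 0.11], 0.7],[[-0.04, -0.35, -0.01], [-0.98, 0.0, 0.12], 0.7],[[-0.04, -0.34, -0.03], [-0.98, 0.0, 0.12], 0.7],[[-0.04, -0.34, -0.05], [-0.98, 0.0, 0.11], 0.7],
[[-0.05, -0.34, -0.08], [-0.98, 0.0, 0.12], 0.7],[[-0.05, -0.33, -0.1], [-0.98, 0.01, 0.11], 0.7],[[-0.05, -0.32, -0.12], [-0.98, 0.0, 0.12], 0.7],[[-0.05, -0.31, -0.15], [-0.98, 0.01, 0.11], 0.7],[[-0.06, -0.3, -0.16], [-0.97, 0.0, 0.12], 0.7],[[-0.06, -0.28, -0.19], [-0.98, 0.01, 0.11], 0.7],
# 2 [ 0.543 -0.053  0.258]
[[0.0, -0.1, 0.97], [0.0, 0.0, 0.0], 0.7],[[0.0, -0.1, 0.97], [0.0, 0.0, 0.0], 0.7],
```

Call:
{"name": "drive_tool", "arguments": {"increments": [[[-0.02, -0.33, 0.11], [-0.98, 0, 0.11], 0.7], [[-0.03, -0.34, 0.09], [-0.98, 0, 0.11], 0.7], [[-0.03, -0.34, 0.06], [-0.98, 0, 0.11], 0.7], [[-0.03, -0.34, 0.04], [-0.98, 0, 0.12], 0.7], [[-0.03, -0.35, 0.02], [-0.98, 0, 0.11], 0.7], [[-0.04, -0.35, -0.01], [-0.98, 0, 0.12], 0.7], [[-0.04, -0.34, -0.03], [-0.98, 0, 0.12], 0.7], [[-0.04, -0.34, -0.05], [-0.98, 0, 0.11], 0.7]]}}

```text
time_s: 12.6
tcp_pos: [0.577, -0.0474, 0.308]
orientation: [2.941, 0.021, 1.462]
force: [-0.1, -0.5, 0.3]
gripper_width: 0.701
grasp_force: 0.0
```

Call:
{"name": "drive_tool", "arguments": {"increments": [[[-0.05, -0.34, -0.08], [-0.98, 0, 0.12], 0.7], [[-0.05, -0.33, -0.1], [-0.98, 0, 0.11], 0.7], [[-0.05, -0.32, -0.12], [-0.98, 0, 0.12], 0.7], [[-0.05, -0.31, -0.15], [-0.98, 0, 0.11], 0.7], [[-0.06, -0.3, -0.16], [-0.98, 0, 0.12], 0.7], [[-0.06, -0.28, -0.19], [-0.98, 0, 0.11], 0.7], [[0, 0, 0], [0, 0, 0], 0.7], [[0, 0, 0], [0, 0, 0], 0.7]]}}

```text
time_s: 13.4
tcp_pos: [0.5151, -0.049, 0.3103]
orientation: [2.534, 0.002, 1.419]
force: [0.1, 0.1, 0.6]
gripper_width: 0.702
grasp_force: 0.0
```

```bash
cat > p.py <<'E'
from h import *
import pickle
q=np.load('qg.npy'); q[2]=np.radians(-8.7); g=geom([q[0],q[1],q[2],0])
gp=np.array([.571,-.0576,.217]); Rt=Rzy(-g['gz'],g['gx'])
C={n:cam(n) for n in('wrist','top','scene')}; pickle.dump(C,open('p.pkl','wb'))
s=r.sense(); print(s['tcp_pos'],s['orientation'],Rt.as_euler('xyz'),s['time_s'])
px=[];cs=[]
for n,c in C.items():
    k=r.place_of('grip',n); H=proj(c,gp)[0]
    print(n,'pred',H,[(round(x['p'],2),x['pixel'][::-1]) for x in k[:1]])
    if k and k[0]['p']>.5: px.append(k[0]['pixel'][::-1]);cs.append(c)
if len(px)>1: print('tri',tri(cs,px))
rows([(gp,Rt,.7)])
E
python3 p.py
```

```text
[ 0.51735277 -0.04912354  0.31142551] [2.53196315e+00 2.07799145e-03 1.41883696e+00] [2.53072742 0.         1.41895268] 13.55
wrist pred [274.73862693 216.108777  ] [(0.78, [272.7, 216.9])]
top pred [298.26425612 207.18955939] [(0.58, [295.8, 210.7])]
scene pred [256.39263066 217.56388915] [(0.92, [255.9, 216.3])]
tri [ 0.56587681 -0.05567094  0.21812865]
# 4 [ 0.571 -0.058  0.217]
[[0.0, -0.07, 0.9], [-0.01, 0.01, 0.0], 0.7],[[0.0, -0.07, 0.9], [-0.01, 0.01, 0.01], 0.7],[[0.0, -0.07, 0.9], [-0.01, 0.0, 0.0], 0.7],[[0.0, -0.07, 0.9], [-0.01, 0.01, 0.01], 0.7],
```

Call:
{"name": "drive_tool", "arguments": {"increments": [[[0, -0.1, 0.9], [0, 0, 0], 0.7], [[0, -0.1, 0.9], [0, 0, 0], 0.7], [[0, -0.1, 0.9], [0, 0, 0], 0.7], [[0, -0.06, 0.8], [0, 0, 0], 0.7], [[0, 0, 0], [0, 0, 0], 0.35], [[0, 0, 0], [0, 0, 0], 0.35]], "squeeze": 25}}

```text
time_s: 14.3
tcp_pos: [0.5659, -0.057, 0.217]
orientation: [2.535, 0.002, 1.419]
force: [-0.5, 0.3, -0.1]
gripper_width: 0.37
grasp_force: 0.0
```

Call:
{"name": "drive_tool", "arguments": {"increments": [[[0, 0, 0], [0, 0, 0], 0.2], [[0, 0, 0], [0, 0, 0], 0.1], [[0, 0, 0], [0, 0, 0], 0], [[0, 0, 0], [0, 0, 0], 0]], "squeeze": 25}}

```text
time_s: 14.7
tcp_pos: [0.5658, -0.057, 0.2186]
orientation: [2.532, 0.002, 1.418]
force: [-5.9, -0.5, 4.5]
gripper_width: 0.137
grasp_force: 28.0
```

```bash
cat > s.py <<'E'
from h import *
q=np.load('qg.npy'); g=geom([q[0],q[1],np.radians(-8.7),0]); s=r.sense()
p=s['tcp_pos']; B=np.c_[g['gx'],g['gy'],g['gz']]
Rm=R.from_euler('xyz',s['orientation'])
print(s['time_s'],p,'gauge xyz rel pred grip',np.round((p-[.571,-.0576,.217])@B,4),'F gauge',np.round(s['force']@B,1),'F tool',np.round(Rm.inv().apply(s['force']),1),s['moment'],s['gripper_width'],s['grasp_force'])
E
python3 s.py
```

```text
14.7 [ 0.56578889 -0.05695129  0.21856054] gauge xyz rel pred grip [-0.0034 -0.0001  0.0043] F gauge [-2.1 -1.3  6.9] F tool [-1.4 -2.1 -6.9] [ 0.27220386  0.73169737 -0.31219946] 0.13710952363025072 28.031365871429443
```

Call:
{"name": "drive_tool", "arguments": {"increments": [[[0, 0, 0], [0, 0, 0], 0], [[0, 0, -0.1], [0, 0, 0], 0], [[0, 0, -0.15], [0, 0, 0], 0], [[0, 0, -0.15], [0, 0, 0], 0], [[0, 0, -0.15], [0, 0, 0], 0], [[0, 0, -0.15], [0, 0, 0], 0], [[0, 0, 0], [0, 0, 0], 0], [[0, 0, 0], [0, 0, 0], 0]], "squeeze": 40}}

```text
time_s: 15.5
tcp_pos: [0.5543, -0.0551, 0.235]
orientation: [2.533, 0.002, 1.419]
force: [4.6, -0.7, -4.2]
gripper_width: 0.131
grasp_force: 40.6
```

```bash
python3 s.py
cat > t.py <<'E'
from h import *
import pickle
C={n:cam(n) for n in('scene','top')}; pickle.dump(C,open('t.pkl','wb'))
P={}
for l in('pointer_tip','marker_gap','grip'):
    for n in C:
        k=r.place_of(l,n); print(l,n,[(round(x['p'],2),x['pixel'][::-1]) for x in k[:2]])
E
python3 t.py
```

```text
15.5 [ 0.55428162 -0.05506687  0.23499543] gauge xyz rel pred grip [-0.0035 -0.      0.0244] F gauge [ 1.4  0.  -6.1] F tool [0.  1.5 6.1] [ 0.31134537  0.03022206 -0.22733061] 0.13078173307809038 40.565593242645264
pointer_tip scene [(0.59, [261.3, 263.6])]
pointer_tip top [(0.52, [293.9, 177.9])]
marker_gap scene [(0.62, [263.7, 259.3])]
marker_gap top [(0.42, [292.5, 180.3])]
grip scene [(0.93, [254.4, 208.7])]
grip top [(0.81, [298.6, 213.1])]
```

Call:
{"name": "drive_tool", "arguments": {"increments": [[[0, 0, -0.1], [0, 0, 0], 0], [[0, 0, -0.1], [0, 0, 0], 0], [[0, 0, -0.1], [0, 0, 0], 0], [[0, 0, -0.1], [0, 0, 0], 0], [[0, 0, -0.04], [0, 0, 0], 0], [[0, 0, 0], [0, 0, 0], 0], [[0, 0, 0], [0, 0, 0], 0]]}}

```text
time_s: 16.6
tcp_pos: [0.5469, -0.0539, 0.2457]
orientation: [2.533, 0.002, 1.419]
force: [5.1, -0.6, -3.7]
gripper_width: 0.133
grasp_force: 40.3
```

```bash
python3 s.py; python3 t.py
cat > u.py <<'E'
from h import *
import pickle
C=pickle.load(open('t.pkl','rb'))
q=np.load('qg.npy'); 
for n,b in(('scene',(235,235,300,295)),('top',(265,155,330,215))):
    im=C[n]['img'][b[1]:b[3],b[0]:b[2]]; print(n)
    cv2.imwrite('pics/u_%s.png'%n,cv2.resize(im,(390,360),interpolation=cv2.INTER_CUBIC))
cv2.imwrite('pics/u.png',np.hstack([cv2.imread('pics/u_%s.png'%n) for n in('scene','top')]))
g=C['scene']['img'][245:285,250:278].mean(2).astype(int)
for i,row in enumerate(g): print(245+i,*('%3d'%v for v in row))
E
python3 u.py
```

```text
16.6 [ 0.54687904 -0.05387694  0.24567307] gauge xyz rel pred grip [-0.0035  0.      0.0375] F gauge [ 2.1  0.2 -6. ] F tool [0.2 2.1 6. ] [ 0.33643855 -0.21778657 -0.19600337] 0.13287285806699556 40.303242802619934
pointer_tip scene [(0.45, [264.8, 256.8])]
pointer_tip top [(0.45, [293.4, 180.0]), (0.28, [295.8, 218.1])]
marker_gap scene [(0.58, [255.4, 279.9]), (0.51, [264.4, 258.4])]
marker_gap top [(0.5, [289.5, 179.2])]
grip scene [(0.84, [255.3, 206.3]), (0.41, [412.8, 242.6])]
grip top [(0.53, [302.1, 217.9])]
scene
top
245 114 118 119 115  88  39  31  60 111 117 117 119 117 119 120 119 120 120 121 117 117 118 119 116  99  92  91  93
246  94 109 111 109  87  38  33  60 110 119 119 119 117 118 121 119 120 121 120 118 117 118 118 115  97  91  91  92
247  81  82  86  85  85  37  32  59 112 120 118 117 118 118 121 119 120 120 121 117 118 119 118 114  96  91  91  92
248 114 110 115 114  88  38  32  59 112 119 120 118 118 118 120 118 120 120 120 117 117 119 118 115  90  91  90  92
249 110 109 116 117  90  38  32  60 111 119 118 119 116 118 120 119 119 120 120 118 118 119 119 112  85
[... 3372 characters left out ...]
  94
279  63  64  66  66  65  63  64  64  65  65  63  64  54  50  45  64  90  91  92  91  93  90  91  91  91  93  99 100
280  62  63  64  65  64  63  63  64  64  62  62  62  55  49  48  84  93  94  94  93  94  92  93  93  95  95  99 100
281  64  65  64  65  65  63  64  65  65  65  62  62  57  52  53  89  99 100 100 101  99  95 100 101 100 100 101 101
282  65  63  64  66  65  63  63  65  64  65  63  63  64  61  55  90  99 101 101 100 101 100 101 100 101 102 101 102
283  64  62  64  65  65  63  64  64  64  63  63  64  64  63  53  91  99 101 100 100 100 102 100 101 102 101 102 102
284  65  64  66  65  64  63  64  63  64  64  64  64  64  61  54  95 101 100 100 101 102 100 101 101 101 101 102 102
```

The scene grey values show the pointer (row centroid 257.3) midway between the tabs (254.3 and 260.3). Next I'll ease the handle home.

Call:
{"name": "drive_tool", "arguments": {"increments": [[[0, 0, 0.15], [0, 0, 0], 0], [[0, 0, 0.15], [0, 0, 0], 0], [[0, 0, 0.15], [0, 0, 0], 0], [[0, 0, 0.15], [0, 0, 0], 0], [[0, 0, 0.12], [0, 0, 0], 0], [[0, 0, 0.1], [0, 0, 0], 0], [[0, 0, 0.08], [0, 0, 0], 0], [[0, 0, 0.06], [0, 0, 0], 0]]}}

```text
time_s: 17.8
tcp_pos: [0.5631, -0.0565, 0.2221]
orientation: [2.533, 0.002, 1.419]
force: [3.3, -0.4, -2.5]
gripper_width: 0.131
grasp_force: 40.8
```

Call:
{"name": "drive_tool", "arguments": {"increments": [[[0, 0, 0.05], [0, 0, 0], 0], [[0, 0, 0.05], [0, 0, 0], 0], [[0, 0, 0.04], [0, 0, 0], 0], [[0, 0, 0.03], [0, 0, 0], 0], [[0, 0, 0], [0, 0, 0], 0], [[0, 0, 0], [0, 0, 0], 0]]}}

```text
time_s: 18.4
tcp_pos: [0.5657, -0.057, 0.2185]
orientation: [2.533, 0.002, 1.419]
force: [-1.6, 0.5, 5.1]
gripper_width: 0.133
grasp_force: 42.2
```

```bash
python3 s.py
```

```text
18.4 [ 0.56566782 -0.05696315  0.21854522] gauge xyz rel pred grip [-0.0035 -0.0002  0.0043] F gauge [1.6 0.3 5.2] F tool [ 0.3  1.6 -5.2] [ 0.21917686 -0.02720549 -0.2499472 ] 0.13302790854487376 42.24908709526062
```

Call:
{"name": "drive_tool", "arguments": {"increments": [[[0, 0, 0], [0, 0, 0], 0.3], [[0, 0, 0], [0, 0, 0], 0.6], [[0, 0, 0], [0, 0, 0], 0.6], [[0, 0, 0], [0, 0, 0], 0.6], [[0, 0, -0.5], [0, 0, 0], 0.6], [[0, 0, -1], [0, 0, 0], 0.6], [[0, 0, -1], [0, 0, 0], 0.6], [[0, 0, -1], [0, 0, 0], 0.6]]}}

```text
time_s: 19.2
tcp_pos: [0.5053, -0.0476, 0.3041]
orientation: [2.535, 0.003, 1.419]
force: [0.8, -0.1, 0.9]
gripper_width: 0.603
grasp_force: 0.0
```

Call:
{"name": "drive_tool", "arguments": {"increments": [[[0, 0, -1], [0, 0, 0], 0.6], [[0, 0, -1], [0, 0, 0], 0.6], [[0, 0, 0], [0, 0, 0], 0.6], [[0, 0, 0], [0, 0, 0], 0.6]]}}

```text
time_s: 19.6
tcp_pos: [0.4726, -0.0423, 0.3536]
orientation: [2.532, 0.002, 1.419]
force: [0.5, -0.0, -1.0]
gripper_width: 0.599
grasp_force: 0.0
```

```bash
python3 t.py; python3 u.py | sed -n '/^250/,/^266/p' ; python3 s.py
```

```text
pointer_tip scene [(0.44, [264.2, 257.0])]
pointer_tip top [(0.46, [295.6, 178.9])]
marker_gap scene [(0.57, [264.0, 260.7])]
marker_gap top [(0.47, [292.2, 178.3])]
grip scene [(0.79, [255.3, 216.5])]
grip top [(0.93, [297.6, 212.9]), (0.4, [404.5, 277.5])]
250  75  83 101 114  87  38  32  60 109 118 117 116 115 115 119 117 117 118 119 115 117 118 117 110  84  92  91  91
251 111 112 116 115  87  38  32  58 110 116 116 115 112 111 113 112 111 113 116 114 116 117 118 111  87  96  98  97
252 107 109 113 116  86  37  31  58 111 119 116 113 105  85  84  82  83  88 104 104 104 105 105 101  85  92  98  98
253  73  85 101 115  86  38  33  60 111 117 116 111  84  43  36  36  38  39  41  41  42  44  50  48  52  78  95  96
254 109 112 115 114  85  36  37  70 110 116 116 111  86  39  30  31  34  33  33  32  31  32  33  32  42  68  86  84
255 111 112 113 110  82  37  34  62 100 104 104 104  92  46  41  41  42  43  44  45  43  41  35  29  30  47  55  56
256  92  91  93  92  64  35  30  36  49  51  50  51  45  37  40  41  45  69  78  76  75  66  55  31  31  47  49  49
257  92  92  94  93  63  35  
[... 639 characters left out ...]
 71  76  73  51  56  56  58
263  72  76  99 111  65  31  34  69 110 115 110 111 110 112 109 107 108 110 110 109 103  89 110 116  65  56  56  58
264 110 111 114 110  64  32  34  70 110 115 114 115 114 113 113 111 111 114 113 112 113 110 116 118  66  56  57  57
265 107 106 105 105  65  32  35  74 110 116 116 114 115 115 113 110 112 115 113 113 113 112 115 114  66  57  57  54
266  82  80  77  91  63  32  40  86 111 117 115 115 113 116 115 112 115 117 116 115 113 113 112  97  63  57  57  56
20.0 [ 0.47246539 -0.04238229  0.35215551] gauge xyz rel pred grip [-4.100e-03  1.000e-04  1.679e-01] F gauge [ 0.   0.3 -0.2] F tool [0.3 0.  0.2] [ 0.08571474  0.52790583 -0.01819507] 0.6009022230317648 0.0
```

View pics/u.png

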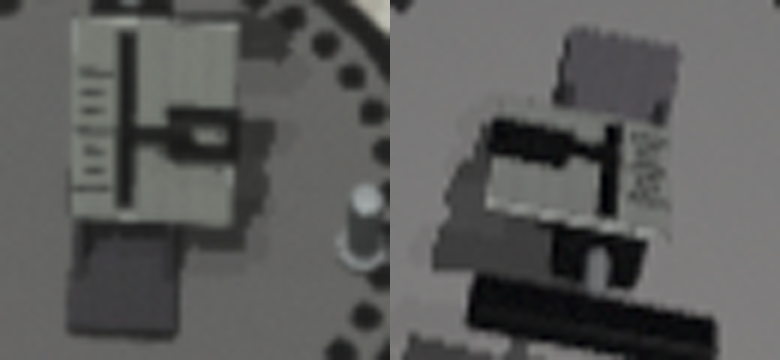

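The scene crop (left) shows the pointer at row 135 entering the gap midway between the tabs. The handle is home and the gripper is clear.

```bash
python3 -c "
from rig import r
print(r.job_done())"
```

```text
the job is handed in; nothing more can be done
None
```

The job is handed in: the carousel is in its stop at the index fin, the drag pointer stands midway between the marker's tabs after a pull of about 33 mm, the handle is back home, and the rack, bottle and jar were left untouched.

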